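# Load a balance display evenly with boxed products

### The job

Hang the three boxed products by their hooks on the pivoting bar of the balance display: the heavy pink box in the outer notch of one side, the two small boxes in the two notches of the other side, so that the bar ends level. Hang them one at a time, alternating sides - a small box, then the pink one, then the other small box - and gently, for the bar must never be tipped noticeably further than a single small box in an outer notch tips it. Do not knock over any box, and leave the other things on the counter where they are.

Things in the scene. Friction and masses are not known exactly. Their poses are not given: they have to be found in the camera images.
- beam (a joint): tilt of the pivoting bar (rad), 0 = level, positive = left (+y) end up; a spring (2.34 N m per rad) levels it, a damper steadies it; stops at +-0.22. One small box in an outer notch tilts it by 0.13, in an inner notch by 0.067.
- rack: balance display, fixed: foot and post behind a pivoting steel bar. Origin on the worktop under the bar's middle; y along the level bar, x away behind it. Bar axis 265 mm high, bar 12 mm thick, 400 long. A fixed wooden board 420 mm long close behind: front 24 mm beyond the bar axis, 261 to 315 mm high; no finger fits between it and a hung grip block. Post 49 mm behind the bar.
- slot_stand: fixed white stand: two upright panels (110 mm in x, 5 thick, 250 high), 50 mm apart in y, on a 4 mm floor; open at both x ends and on top. Origin under its middle. The pink box stands in it facing the same way; no finger fits between its grip block and the panels, but it can be taken across x and slid out along -x to the worktop.
- teal_box: small teal carton with a steel C-hook and a ribbed dark rubber grip block fixed on top, 0.2 kg (within 7 percent). Origin at the centre of the carton's underside, z up. Carton 46 (x) by 46 (y) by 108 mm high. Heights: top plate to 113, grip block 178 to 216 (32 x 32 mm: can be taken across x or across y). The hook's mouth is open to +x, its spine is at x = -27 to -19.
- magenta_box: small magenta carton with a steel C-hook and a ribbed dark rubber grip block fixed on top, 0.2 kg (within 7 percent). Origin at the centre of the carton's underside, z up. Carton 46 (x) by 46 (y) by 108 mm high. Heights: top plate to 113, grip block 178 to 216 (32 x 32 mm: can be taken across x or across y). The hook's mouth is open to +x, its spine is at x = -27 to -19.
- pink_box: heavier, taller, pink carton with a steel C-hook and a ribbed dark rubber grip block fixed on top, 0.303 kg (within 7 percent). Origin at the centre of the carton's underside, z up. Carton 50 (x) by 38 (y) by 135 mm high. Heights: top plate to 140, grip block 205 to 243 (32 x 32 mm: can be taken across x or across y). The hook's mouth is open to +x, its spine is at x = -27 to -19.
- oil_bottle: bystander: clear bottle with white cap and green band, 41 mm across, 152 high; origin under it
- wax_pot: bystander: low black pot with gold lid, 53 mm across, 36 high; origin under it
- silver_jar: bystander: silver jar, 78 x 68 mm, 139 high; origin under it
- clay_pot: bystander: low cream pot with black lid, 61 mm across, 48 high; origin under it
- notch_left_outer (a point): point on the bar's axis in the middle of the left outer notch, +155 mm along the bar from the pivot; it moves with the bar. The notch is 28 mm wide between two black collars 22 mm across.
- notch_left_inner (a point): point on the bar's axis in the middle of the left inner notch, +80 mm along the bar from the pivot; it moves with the bar. The notch is 28 mm wide between two black collars 22 mm across.
- notch_right_inner (a point): point on the bar's axis in the middle of the right inner notch, -80 mm along the bar from the pivot; it moves with the bar. The notch is 28 mm wide between two black collars 22 mm across.
- notch_right_outer (a point): point on the bar's axis in the middle of the right outer notch, -155 mm along the bar from the pivot; it moves with the bar. The notch is 28 mm wide between two black collars 22 mm across.
- teal_box_hook (a point): where the bar's axis lies when the teal box hangs seated in its hook's throat: on the box's axis, 157.5 mm above its underside. Hook 14 mm thick in y. The bar enters along x through the gap between top plate (height 113) and hook lip (height 152, out to x = +18), then rises 25 mm into an inverted V throat above x = 0
- teal_box_grip (a point): centre of the teal box's grip block: on the box's axis, 197 mm above its underside
- magenta_box_hook (a point): where the bar's axis lies when the magenta box hangs seated in its hook's throat: on the box's axis, 157.5 mm above its underside. Hook 14 mm thick in y. The bar enters along x through the gap between top plate (height 113) and hook lip (height 152, out to x = +18), then rises 25 mm into an inverted V throat above x = 0
- magenta_box_grip (a point): centre of the magenta box's grip block: on the box's axis, 197 mm above its underside
- pink_box_hook (a point): where the bar's axis lies when the pink box hangs seated in its hook's throat: on the box's axis, 184.5 mm above its underside. Hook 14 mm thick in y. The bar enters along x through the gap between top plate (height 140) and hook lip (height 179, out to x = +18), then rises 25 mm into an inverted V throat above x = 0
- pink_box_grip (a point): centre of the pink box's grip block: on the box's axis, 224 mm above its underside

How it is judged (in metres and radians):
On the way, in this order (a step that is already met when the one before it is completed fails the run):
1. one small box hangs seated in a notch, the pink box not yet on the bar ((distance between any of teal_box_hook, magenta_box_hook and notch_left_inner below 0.014 m or distance between any of teal_box_hook, magenta_box_hook and notch_left_outer below 0.014 m or distance between any of teal_box_hook, magenta_box_hook and notch_right_inner below 0.014 m or distance between any of teal_box_hook, magenta_box_hook and notch_right_outer below 0.014 m) and not (distance between pink_box_hook and notch_left_inner below 0.014 m or distance between pink_box_hook and notch_left_outer below 0.014 m or distance between pink_box_hook and notch_right_inner below 0.014 m or distance between pink_box_hook and notch_right_outer below 0.014 m) and contact force between the fingers and teal_box below 0.5 N and contact force between the fingers and magenta_box below 0.5 N), for 0.2 s.
2. the pink box hangs seated in an outer notch, with one small box on the other side and the other small box not yet hung (((distance between pink_box_hook and notch_left_outer below 0.014 m and (distance between any of teal_box_hook, magenta_box_hook and notch_right_inner below 0.014 m or distance between any of teal_box_hook, magenta_box_hook and notch_right_outer below 0.014 m)) or (distance between pink_box_hook and notch_right_outer below 0.014 m and (distance between any of teal_box_hook, magenta_box_hook and notch_left_inner below 0.014 m or distance between any of teal_box_hook, magenta_box_hook and notch_left_outer below 0.014 m))) and not ((distance between teal_box_hook and notch_left_inner below 0.014 m or distance between teal_box_hook and notch_left_outer below 0.014 m or distance between teal_box_hook and notch_right_inner below 0.014 m or distance between teal_box_hook and notch_right_outer below 0.014 m) and (distance between magenta_box_hook and notch_left_inner below 0.014 m or distance between magenta_box_hook and notch_left_outer below 0.014 m or distance between magenta_box_hook and notch_right_inner below 0.014 m or distance between magenta_box_hook and notch_right_outer below 0.014 m)) and contact force between the fingers and pink_box below 0.5 N), for 0.2 s.
At the end, for the whole second after the job is handed in: The pink box hangs in the outer notch of one side and the two small boxes in the inner and outer notch of the other side (each hook seated within 14 mm of its notch point), every box upright within 0.2 rad and at rest (under 0.03 m/s), and the bar level within 0.045 rad (((distance between pink_box_hook and notch_left_outer below 0.014 m and distance between teal_box_hook and notch_right_outer below 0.014 m and distance between magenta_box_hook and notch_right_inner below 0.014 m) or (distance between pink_box_hook and notch_left_outer below 0.014 m and distance between magenta_box_hook and notch_right_outer below 0.014 m and distance between teal_box_hook and notch_right_inner below 0.014 m) or (distance between pink_box_hook and notch_right_outer below 0.014 m and distance between teal_box_hook and notch_left_outer below 0.014 m and distance between magenta_box_hook and notch_left_inner below 0.014 m) or (distance between pink_box_hook and notch_right_outer below 0.014 m and distance between magenta_box_hook and notch_left_outer below 0.014 m and distance between teal_box_hook and notch_left_inner below 0.014 m)) and value of joint beam between -0.045 and 0.045 rad and angle between each of teal_box, magenta_box, pink_box's own z axis and vertical below 0.2 rad and linear speed of each of teal_box, magenta_box, pink_box below 0.03 m/s); the robot touches nothing.
It fails at once if the bar is tipped beyond 0.165 rad (a single small box in an outer notch gives 0.13) (value of joint beam above 0.165 rad or value of joint beam below -0.165 rad).
It fails at once if a product box is knocked over (tilted beyond 0.6 rad) (angle between any of teal_box, magenta_box, pink_box's own z axis and vertical above 0.6 rad).
It fails at once if a bystander (oil bottle, wax pot, silver jar, clay pot) is shifted by more than 30 mm or tipped over ((distance of oil_bottle from where it was at the start of the episode above 0.03 m or angle between oil_bottle's own z axis and vertical above 0.5 rad) or (distance of wax_pot from where it was at the start of the episode above 0.03 m or angle between wax_pot's own z axis and vertical above 0.5 rad) or (distance of silver_jar from where it was at the start of the episode above 0.03 m or angle between silver_jar's own z axis and vertical above 0.5 rad) or (distance of clay_pot from where it was at the start of the episode above 0.03 m or angle between clay_pot's own z axis and vertical above 0.5 rad)).
It also fails if it takes over 72 s, if anything falls off the work surface, if the arm or the gripper's body presses on something with over 40 N, if the wrist force passes 120 N, or if a joint passes its speed limit or range.

### The arm

A 6-joint arm with a two-finger parallel gripper is mounted at the origin on a cart in front of the work surface, level with it; the furniture and walls round the work are solid. World frame = base frame: x ahead of the robot, y to its left, z up, the work surface at z = 0. Lengths are in mm, angles in rad, forces in N, time in s.
With the tool pointing down it reaches from about 275 to 850 mm from the base axis. Payload 19 kg.
Tool frame: the origin (TCP) lies on the centre line of the jaws, within the pads' length; the fingertips stand ahead of it and the grasp point (between the pads) is the TCP (tip_reach is the z of the fingertips in the tool frame, in mm); z points along the fingers, y is the line along which they close (so a half turn about z gives the same grasp; the last joint's range is limited). The gripper opens to 85 mm and grips with 20 to 120 N. Pads are 22 mm wide; open, the fingers measure 114 mm over their backs; the gripper's body (76 mm by 85 mm) begins 54 mm behind the grasp point. The pads swing forward as they close: fully open they stand 13 mm farther back than shut.
Start: joints at [1.213, 0.15, 1.437, -0, 1.554, -0.134], TCP at [127.621, 560.63, 250.267] pointing down, gripper open.
Joint ranges: [-2.8, 2.8], [-0.68, 2.1], [0.12, 2.68], [-1.39, 4.53], [0.16, 2.79], [-2.81, 2.81]. Speed limits (rad/s): [1.89, 1.89, 2.22, 3.01, 3.01, 3.01].

### API

Orientations are given as a unit quaternion [w, x, y, z].
In Python, from bench import move_pose, move_l, movej, move_gripper, pause, inverse_kinematics, state, read_camera, Unreachable, hand_in, look_for, trace, tip_reach gives the robot as it stands. Calls block until the motion is done:
- move_pose(position, orientation): joint-space move of the TCP to a pose.
- move_l(position, attitude=None, velocity=150): straight line of the TCP; attitude=None keeps the orientation; velocity is the mean speed in mm/s.
- movej(angles): joint-space move.
- move_gripper(opening, effort=None): finger opening in mm; effort is the grip in N (None keeps the last); returns when the fingers have stopped.
- pause(seconds).
- inverse_kinematics(position, orientation): joint angles nearest the present ones, or None.
- state(): the state.
- read_camera(name): name is "scene" or "side" or "wrist"; returns a dict with "pixels" (420x560x3 uint8, blue, green, red), "vertical_fov" (degrees; the focal length in pixels is half the picture's height over the tangent of half this angle, whatever the lens; pixels are square), "cx", "cy" (the principal point, pixels), "dist_coeffs" ([k1, k2, p1, p2, k3] as OpenCV has them; the pictures are not rectified), "rvec" (rotation vector, rad) and "tvec" (3), from world to camera coordinates, as OpenCV has them; the wrist camera has in their place "mount" (4x4, takes a point from camera to tool coordinates, whose origin is the TCP and whose axes are the flange's). Camera axes: x right, y down, z forward; pixel columns grow to the right and rows downward; lengths in mm; the calibration is good to about 2 mm. A picture is of the moment at which its call begins: read the wrist's pose just before it. There is no depth.
A pose or a line that the arm cannot do raises Unreachable and nothing moves.
- hand_in(): hands the job in; it is judged then, once.
Trained networks look in a picture, given as the dict that the camera call returned (one of the last four; its "shot" number tells which), for a name from the list of things; names that differ only in an ending like _2 or _b are one class to them, and where a whole thing is asked for, a point or a joint stands for the part that bears it (a point fixed in the world has none). Each returns a list of dicts, best first, with "conf" (0 to 1); they miss things now and then, are a little off and sometimes report something else, mostly with a low value. They report only what shows in the picture. A call takes as long as a camera call.
- look_for(name, picture): "centre" ([x, y, z] in mm, in world coordinates, good to about 4 mm: the middle of the surface that is visible of it).
- trace(name, picture): "pixels" (420x560 bool, what is visible of it).
The state is a dict: "time_s": time; "q": joint angles; "joint_vel": joint speeds; "joint_efforts": joint torques, N m; "tool_pos": TCP position; "ee_rot": TCP orientation; "ft_force": force on the tool from outside, world axes, zero at the start; "wrist_torque": the same for the moment, N m; "gripper_width": finger opening in mm; "grasp_force": force on a finger pad.
Only numpy, scipy, OpenCV 4.12 (cv2) and the standard library are available. Lean on these libraries where they do the work, as an engineer would, in place of code of your own. Each camera call takes 0.05 s, during which the arm holds its last target. There are 200 camera calls.

## Working session

There is one attempt and no reset: what is moved stays moved. The work goes in short steps, each a Python script; the robot and the scene stay as the last script left them, time stands still between calls to the robot, and variables do not carry over. Pictures are saved under pics/ and viewed, at most 12 in all, crops included, and the job is handed in when it is done.

```bash
mkdir -p pics; ls
cat > h.py <<'E'
from bench import *
import numpy as np, cv2
from scipy.spatial.transform import Rotation as R
E
python3 - <<'E'
from h import *
s=state();print(s['time_s'],s['tool_pos'],s['ee_rot'],tip_reach)
for n in ('scene','side'):
    p=read_camera(n);cv2.imwrite(f'pics/{n}0.png',p['pixels'])
    Rm=cv2.Rodrigues(np.array(p['rvec'],float))[0];print(n,'cam at',(-Rm.T@np.array(p['tvec']).ravel()).round(),'fov',p['vertical_fov'])
    for t in ['rack','beam','slot_stand','teal_box','magenta_box','pink_box','teal_box_grip','magenta_box_grip','pink_box_grip','teal_box_hook','magenta_box_hook','oil_bottle','wax_pot','silver_jar','clay_pot','notch_left_outer','notch_right_outer']:
        r=look_for(t,p);print(t,[(np.round(d['centre']).tolist(),round(d['conf'],2)) for d in r[:2]])
print(state()['time_s'])
E
```

```text
pics
0.0 [127.55132034 560.4460077  249.70042454] [-1.42496814e-04  1.11657175e-01  9.93746613e-01 -5.69643616e-04] 19.0
scene cam at [-595. -695. 1100.] fov 47.54304740139765
rack [([691.0, 11.0, 256.0], 0.83)]
beam [([490.0, 201.0, 36.0], 0.63)]
slot_stand [([578.0, 326.0, 141.0], 0.89)]
teal_box [([456.0, 45.0, 98.0], 0.6)]
magenta_box [([554.0, -345.0, 100.0], 0.81), ([452.0, 44.0, 95.0], 0.19)]
pink_box [([565.0, 350.0, 126.0], 0.67), ([453.0, 46.0, 97.0], 0.42)]
teal_box_grip [([453.0, 43.0, 104.0], 0.93)]
magenta_box_grip [([546.0, -345.0, 102.0], 0.92), ([662.0, 18.0, 269.0], 0.45)]
pink_box_grip [([565.0, 353.0, 125.0], 0.88)]
teal_box_hook [([452.0, 46.0, 93.0], 0.98)]
magenta_box_hook [([546.0, -347.0, 104.0], 0.56)]
oil_bottle [([490.0, -211.0, 83.0], 0.8), ([663.0, 19.0, 268.0], 0.51)]
wax_pot [([491.0, 197.0, 36.0], 0.77)]
silver_jar [([379.0, 454.0, 92.0], 0.6)]
clay_pot [([713.0, -326.0, 42.0], 0.73)]
notch_left_outer [([662.0, 20.0, 269.0], 0.97), ([547.0, -348.0, 103.0], 0.56)]
notch_right_outer [([664.0, 19.0, 268.0], 0.87), ([565.0, 348.0, 129.0], 0.6)]
side cam a
[... 212 characters left out ...]
, 106.0], 0.89)]
magenta_box [([560.0, -322.0, 112.0], 0.61)]
pink_box []
teal_box_grip [([464.0, 67.0, 105.0], 0.77)]
magenta_box_grip [([562.0, -322.0, 117.0], 0.89)]
pink_box_grip [([590.0, 352.0, 245.0], 0.53)]
teal_box_hook [([466.0, 68.0, 105.0], 0.85), ([391.0, 500.0, 102.0], 0.7)]
magenta_box_hook [([554.0, -324.0, 113.0], 0.58), ([588.0, 355.0, 248.0], 0.48)]
oil_bottle [([494.0, -193.0, 75.0], 0.81), ([558.0, -331.0, 112.0], 0.22)]
wax_pot [([495.0, 220.0, 33.0], 0.91)]
silver_jar [([391.0, 504.0, 104.0], 0.85)]
clay_pot [([715.0, -288.0, 35.0], 0.55)]
notch_left_outer [([662.0, 65.0, 269.0], 0.76), ([585.0, 354.0, 244.0], 0.22)]
notch_right_outer [([664.0, 61.0, 270.0], 0.66)]
1.8
```

View pics/scene0.png

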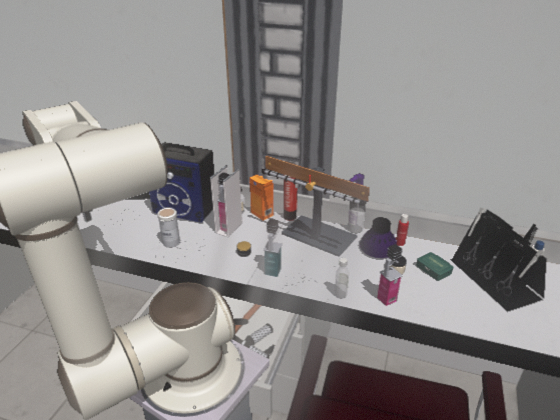

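View pics/side0.png

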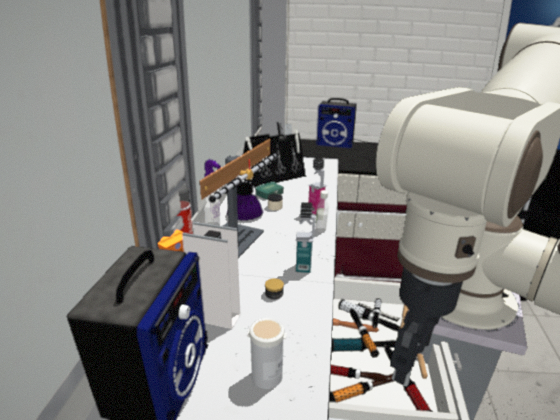

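The scene shows teal at (273,255), magenta at (389,285), pink in the stand at (222,210) and the bar at about (315,180). Next, close wrist views of each.

```bash
cat >> h.py <<'E'
import pickle
def down(yaw):  # tool pointing down, tool y axis at world angle yaw+90deg
    q=(R.from_euler('z',yaw)*R.from_quat([0,1,0,0])).as_quat(); return [q[3],q[0],q[1],q[2]]
def rot(q): return R.from_quat([q[1],q[2],q[3],q[0]]).as_matrix()
def wrist():
    s=state();p=read_camera('wrist');M=np.array(p['mount'],float)
    T=np.eye(4);T[:3,:3]=rot(s['ee_rot']);T[:3,3]=s['tool_pos'];p['T']=T@M;return p
def K(p):
    f=210/np.tan(np.radians(p['vertical_fov'])/2);return np.array([[f,0,p['cx']],[0,f,p['cy']],[0,0,1]])
def camT(p):
    if 'T' in p: return p['T']
    T=np.eye(4);Rm=cv2.Rodrigues(np.array(p['rvec'],float))[0];T[:3,:3]=Rm.T;T[:3,3]=-Rm.T@np.array(p['tvec'],float).ravel();return T
def onplane(p,uv,z):
    n=cv2.undistortPoints(np.array(uv,float).reshape(-1,1,2),K(p),np.array(p['dist_coeffs'],float)).reshape(-1,2)
    T=camT(p);d=np.c_[n,np.ones(len(n))]@T[:3,:3].T;return T[:3,3]+d*((z-T[2,3])/d[:,2])[:,None]
def proj(p,X):
    T=np.linalg.inv(camT(p));return cv2.projectPoints(np.array(X,float).reshape(-1,1,3),cv2.Rodrigues(T[:3,:3])[0],T[:3,3],K(p),np.array(p['dist_coeffs'],float))[0].reshape(-1,2)
E
python3 - <<'E'
from h import *
s=state();M=np.array(read_camera('wrist')['mount'],float);print(M.round(2))
move_l([127.6,560.6,480],velocity=300)
ims=[]
for n,c,d in [('pink_box',[570,352,240],330),('rack',[650,40,265],400),('teal_box',[455,55,200],330),('magenta_box',[555,-335,200],330)]:
  for yaw in (0,np.pi):
    q=down(yaw);T=rot(q)@M[:3,:3];cam=np.array(c)-d*T[:,2];tcp=cam-rot(q)@M[:3,3]
    try: move_pose(tcp.tolist(),q);break
    except Unreachable as e: print(n,yaw,tcp.round(),e)
  p=wrist();print(n,yaw,tcp.round(),state()['q'],state()['time_s'])
  for t in (n,n+'_grip') if n!='rack' else ('rack','beam','notch_left_outer'):
    print(t,[(np.round(x['centre']).tolist(),round(x['conf'],2)) for x in look_for(t,p)[:2]])
  pickle.dump(p,open(n+'.pkl','wb'));ims.append(p['pixels'])
a=np.vstack([np.hstack(ims[:2]),np.hstack(ims[2:])]);cv2.imwrite('pics/w.png',cv2.resize(a,(800,600),interpolation=cv2.INTER_AREA))
E
```

```text
[[  -0.     -0.95   -0.31   79.71]
 [   1.     -0.      0.      0.62]
 [  -0.     -0.31    0.95 -123.04]
 [   0.      0.      0.      1.  ]]
pink_box 0 [546. 351. 430.] [ 4.54756127e-01  3.30097888e-01  8.56870027e-01  1.59223254e-04
  1.95418546e+00 -1.11715057e+00] 4.5333
pink_box [([577.0, 351.0, 210.0], 0.84), ([663.0, 114.0, 270.0], 0.4)]
pink_box_grip [([579.0, 350.0, 207.0], 0.81)]
rack 0 [604.  39. 522.] [-6.01804967e-02  2.99614815e-01  7.06277583e-01  2.02521384e-04
  2.13636086e+00 -1.63233174e+00] 5.9333
rack [([686.0, 28.0, 270.0], 0.79)]
beam [([668.0, 26.0, 270.0], 0.83)]
notch_left_outer [([664.0, 21.0, 270.0], 0.81)]
teal_box 0 [431.  54. 390.] [-5.21694767e-02 -1.52136202e-01  1.45995576e+00  2.42959536e-05
  1.83295595e+00 -1.62297483e+00] 7.1333
teal_box [([462.0, 57.0, 176.0], 0.72)]
teal_box_grip [([461.0, 53.0, 181.0], 0.7), ([659.0, -122.0, 268.0], 0.59)]
magenta_box 0 [ 531. -336.  390.] [-6.84257127e-01  2.61646118e-01  1.02473841e+00  2.10725788e-04
  1.85435359e+00 -2.25637955e+00] 8.775
magenta_box [([552.0, -344.0, 180.0], 0.95)]
magenta_box_grip [([553.0, -338.0, 178.0], 0.92), ([473.0, 29.0, 71.0], 0.28)]
```

View pics/w.png

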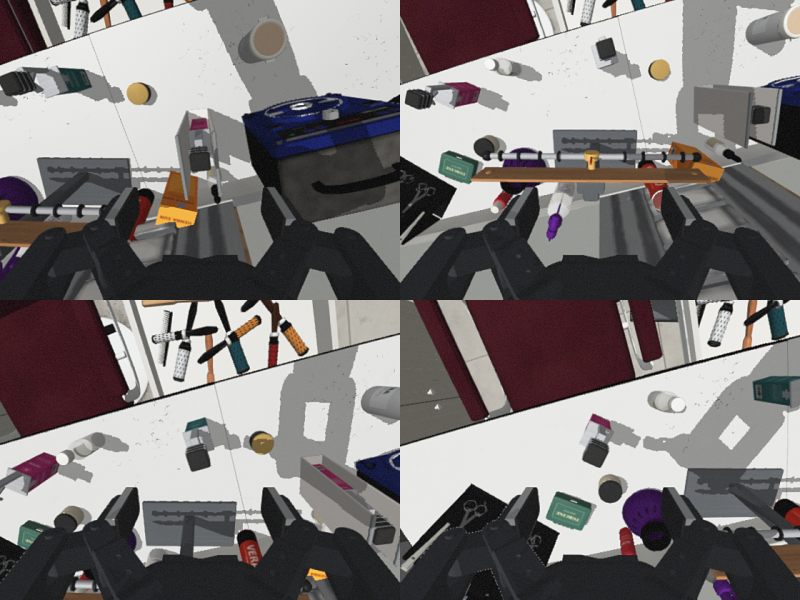

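The views show the three grip blocks (teal at (197,457), magenta at (597,455), pink at (200,160)) and the bar, nearly along y, with its collars. Next I crop the blocks and fit them.

```bash
cat >> h.py <<'E'
from scipy.optimize import minimize
def block(x,y,yaw,z0,z1,hx=16,hy=16):
    c=np.array([[sx*hx,sy*hy] for sx in(-1,1) for sy in(-1,1)]);a=np.array([[np.cos(yaw),-np.sin(yaw)],[np.sin(yaw),np.cos(yaw)]])
    c=c@a.T+[x,y];return np.vstack([np.c_[c,np.full(4,z)] for z in(z0,z1)])
def fitblock(p,seed,zt,thr=75,show=None):
    g=p['pixels'].max(2);c=proj(p,[[*seed,zt-19]])[0];r=45
    m=np.zeros(g.shape,np.uint8);x0,y0=(c-r).astype(int);x0=max(x0,0);y0=max(y0,0);m[y0:y0+2*r,x0:x0+2*r]=(g[y0:y0+2*r,x0:x0+2*r]<thr)
    m=cv2.morphologyEx(m,cv2.MORPH_OPEN,np.ones((5,5)))
    n,l,st,ce=cv2.connectedComponentsWithStats(m);k=1+np.argmin([np.hypot(*(ce[i]-c))-.02*st[i,4] for i in range(1,n)]);m=(l==k).astype(np.uint8)
    S=4;big=cv2.resize(m,None,fx=S,fy=S,interpolation=cv2.INTER_LINEAR)
    def cost(v):
        h=cv2.convexHull(((proj(p,block(v[0],v[1],v[2]/20,zt-38,zt))+.5)*S).astype(np.float32));q=np.zeros_like(big);cv2.fillConvexPoly(q,h.astype(np.int32),1)
        return 1-(q&big).sum()/max((q|big).sum(),1)
    o=onplane(p,[ce[k]],zt-15)[0]
    b=min((minimize(cost,[o[0],o[1],20*a],method='Nelder-Mead',options=dict(initial_simplex=[[o[0],o[1],20*a],[o[0]+6,o[1],20*a],[o[0],o[1]+6,20*a],[o[0],o[1],20*a+6]])) for a in(-.5,0,.5)),key=lambda r:r.fun)
    return np.array([b.x[0],b.x[1],b.x[2]/20]),b.fun
E
python3 - <<'E'
from h import *
ims=[]
for n,s,zt in [('pink_box',[579,350],243+4),('teal_box',[461,53],216),('magenta_box',[553,-340],216)]:
    p=pickle.load(open(n+'.pkl','rb'));v,e=fitblock(p,s,zt);print(n,v,e)
    c=proj(p,[[*s,zt-40]])[0].astype(int);k=p['pixels'].copy()
    im=cv2.resize(k[max(c[1]-60,0):c[1]+60,max(c[0]-66,0):c[0]+66],(400,300*120//120+0),interpolation=cv2.INTER_CUBIC)
    h=(proj(p,block(*v,zt-38,zt))-[max(c[0]-66,0),max(c[1]-60,0)]+.5)*[400/132,2.5]
    for q in h: cv2.circle(im,tuple(int(t) for t in q),2,(0,255,0),-1)
    ims.append(im)
p=pickle.load(open('rack.pkl','rb'))
im=cv2.resize(p['pixels'][185:275,90:450],(800,200));print([i.shape for i in ims])
t=np.vstack([np.hstack(ims[:2]),np.hstack([ims[2],np.zeros((300,400,3),np.uint8)])]);t[400:600,400:800]=cv2.resize(p['pixels'][190:290,330:450][:, :],(400,200))
cv2.imwrite('pics/c1.png',t);cv2.imwrite('pics/c2.png',cv2.resize(p['pixels'][180:280,90:450],(800,222),interpolation=cv2.INTER_CUBIC))
E
```

```text
pink_box [5.93519728e+02 3.52358451e+02 1.19474183e-01] 0.3279523230920558
teal_box [4.75292681e+02 5.25079406e+01 1.32278569e-01] 0.332572546462341
magenta_box [ 5.67998459e+02 -3.42380439e+02 -2.42858094e-01] 0.3376981765056003
[(300, 400, 3), (300, 400, 3), (300, 400, 3)]
```

View pics/c1.png

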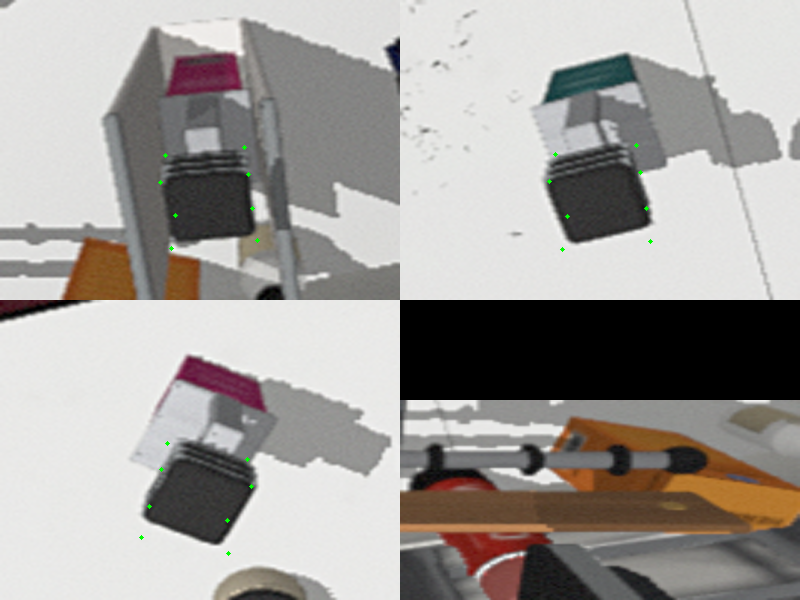

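View pics/c2.png

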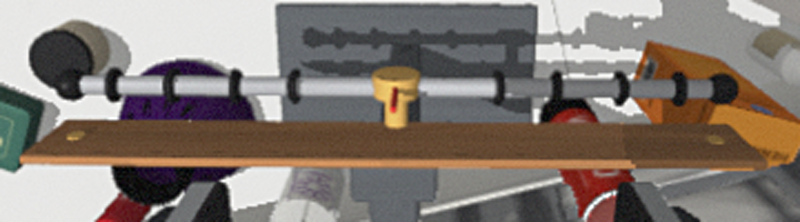

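The crops show clean top faces of the blocks with the hooks' spines on the robot side, so the mouths open to +x. The collars on the bar are at crop columns 115, 171, 235, 294 / 498, 557, 622, 680. My block fit is off, so I use the face corners directly.

Run:
```python
from h import *
C={'pink_box':([579,350],247,[(163,173),(254,170),(254,237),(170,242)],0),
'teal_box':([461,53],216,[(547,183),(637,163),(651,220),(571,243)],(400,0)),
'magenta_box':([553,-340],216,[(165,459),(254,484),(224,544),(144,514)],(0,300))}
for n,(s,zt,cs,o) in C.items():
    p=pickle.load(open(n+'.pkl','rb'));c=proj(p,[[*s,zt-40]])[0].astype(int)
    uv=(np.array(cs)-o)/[400/132,2.5]-.5+[max(c[0]-66,0),max(c[1]-60,0)]
    X=onplane(p,uv,zt)[:,:2];e=np.roll(X,-1,0)-X
    print(n,X.mean(0).round(1),np.linalg.norm(e,axis=1).round(1),np.degrees(np.arctan2(e[:,1],e[:,0])).round(1))
p=pickle.load(open('rack.pkl','rb'))
uv=np.array([(75,85),(115,84),(171,85),(235,86),(294,86),(498,87),(557,88),(622,89),(680,89),(725,88)])/2.222-.5+[90,180]
print(onplane(p,uv,265).round(1))
```

```text
pink_box [590.7 352.6] [32.7 31.8 31.2 33. ] [  92.5    0.9  -85.5 -176.4]
teal_box [471.   52.7] [32.7 26.5 30.7 29.1] [ 105.9   11.4  -69.2 -163.9]
magenta_box [ 562.8 -342. ] [32.7 29.4 31.5 25.9] [  70.3  -20.6 -116.2  162.3]
[[ 667.4 -173.5  265. ]
 [ 666.7 -148.3  265. ]
 [ 667.2 -113.6  265. ]
 [ 667.8  -74.1  265. ]
 [ 667.8  -37.9  265. ]
 [ 668.3   86.6  265. ]
 [ 669.   122.8  265. ]
 [ 669.6  162.8  265. ]
 [ 669.7  198.7  265. ]
 [ 669.   226.6  265. ]]
```

Run:
```python
from h import *
p=read_camera('scene')
print('purple base',onplane(p,[(362,248),(378,256),(396,250)],0).round())
print('purple black top if z=60/100/150',[onplane(p,[(380,222)],z).round().tolist() for z in (60,100,150)])
q=pickle.load(open('magenta_box.pkl','rb'))
print('wrist purple ctr', [onplane(q,[(350,294),(350,345)],z).round().tolist() for z in (0,60,100,150)])
# scene check of bar ends and blocks
print('pred scene uv: bar ends', proj(p,[[667,-175,265],[669,225,265],[563,-342,216],[471,53,216],[591,353,247]]).round())
# silver jar, oil
print('oil',onplane(p,[(342,296)],0).round(),'jar',onplane(p,[(171,246)],0).round())
c=p['pixels'][140:310,200:440];cv2.imwrite('pics/c3.png',cv2.resize(c,(800,567),interpolation=cv2.INTER_CUBIC))
```

```text
purple base [[ 773. -155.    0.]
 [ 761. -225.    0.]
 [ 832. -267.    0.]]
purple black top if z=60/100/150 [[[887.0, -170.0, 60.0]], [[830.0, -190.0, 100.0]], [[759.0, -215.0, 150.0]]]
wrist purple ctr [[[809.0, -193.0, 0.0], [939.0, -182.0, 0.0]], [[768.0, -209.0, 60.0], [883.0, -200.0, 60.0]], [[740.0, -220.0, 100.0], [845.0, -212.0, 100.0]], [[705.0, -234.0, 150.0], [797.0, -226.0, 150.0]]]
pred scene uv: bar ends [[361. 203.]
 [263. 171.]
 [395. 247.]
 [271. 221.]
 [223. 174.]]
oil [[ 496. -213.    0.]] jar [[382. 457.   0.]]
```

View pics/c3.png

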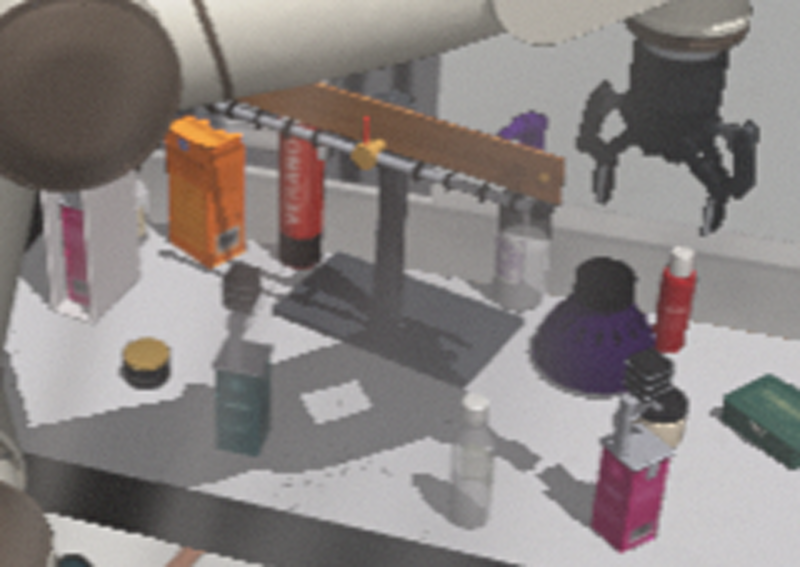

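Purple vase and orange carton stand behind the rack, and the calibration agrees with the scene picture to about a pixel. Taking magenta and hanging it in the right outer notch.

```bash
cat >> h.py <<'E'
from math import radians as rad
def fz(n=4):
    v=[]
    for _ in range(n): v.append(state()['ft_force'][2]);pause(.02)
    return float(np.mean(v))
def say(t): s=state();print(t,'t',round(s['time_s'],1),'tcp',np.round(s['tool_pos'],1),'F',np.round(s['ft_force'],2),'w',round(s['gripper_width'],1))
def lower(z0,z1,f0,w,step=2,v=25):
    """straight down to z1 unless the scale shows the weight w (N) taken over"""
    s=state();x,y=s['tool_pos'][:2];z=z0;log=[]
    while z>z1:
        z=max(z-step,z1);move_l([x,y,z],velocity=v);f=fz(3);log.append((round(z,1),round(f-f0,2)))
        if f-f0>w: break
    print(log);return z
E
python3 - <<'E'
from h import *
p=read_camera('scene');print('orange base',onplane(p,[(255,212),(263,219),(273,213)],0).round().tolist())
move_gripper(85,40)
q=down(rad(-21));move_pose([562.8,-342,290],q);move_l([562.8,-342,197],velocity=150);f0=fz();say('at')
move_gripper(20,40);say('grip');move_l([562.8,-342,330],velocity=150);pause(.2);say('lift');print(f0,fz())
E
```

```text
orange base [[750.0, 331.0, 0.0], [726.0, 272.0, 0.0], [786.0, 263.0, 0.0]]
at t 10.5 tcp [ 563.2 -342.4  198.8] F [-0.23 -0.54 -0.16] w 85.2
grip t 11.1 tcp [ 562.9 -342.   197.4] F [-0.97  1.49  4.29] w 32.7
lift t 12.3 tcp [ 562.7 -341.9  329.2] F [ 0.64 -0.14 -0.8 ] w 32.2
0.20876348355972363 -1.6606866885532359
```

Run:
```python
from h import *
q=down(-.007)
move_l([590,-131,331],q,velocity=150);move_l([667,-131,330],q,velocity=100);pause(.2);f0=fz(8);say('over %.2f'%f0)
move_l([667,-131,308],velocity=60)
z=lower(308,282,f0,1.6,step=3,v=40);say('low')
p=read_camera('scene');cv2.imwrite('pics/m1.png',cv2.resize(p['pixels'][140:310,200:440],(800,567),interpolation=cv2.INTER_CUBIC))
```

```text
over -1.91 t 15.2 tcp [ 666.8 -131.   330.3] F [ 0.9  -0.48 -2.04] w 32.5
[(305, 0.07), (302, 0.58), (299, 0.76), (296, 1.41), (293, 1.42), (290, 1.68)]
low t 17.5 tcp [ 666.9 -131.   289.9] F [-1.99  1.33  0.1 ] w 32.5
```

View pics/m1.png

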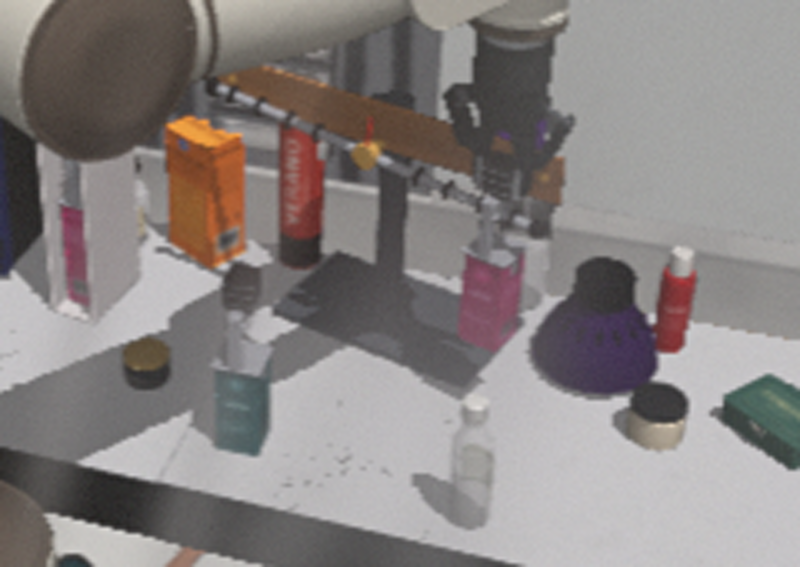

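The bar is tilting and magenta's hook is on it in the right outer notch. Lowering the last few mm and releasing.

Run:
```python
from h import *
move_l([667,-131,285.5],velocity=15);pause(.3);say('low')
move_gripper(46);pause(.3);say('open');move_gripper(62)
move_l([667,-131,370],velocity=120);say('up')
p=wrist();
# next: above pink, turned for a grasp across x
yaw=rad(3)-np.pi/2
for y in (yaw,yaw+np.pi):
    s=inverse_kinematics([590,352,400],down(y));print(y,s)
p=read_camera('scene');cv2.imwrite('pics/m2.png',np.hstack([p['pixels'][140:310,200:440]]))
for n in ['magenta_box_hook','magenta_box','teal_box']:print(n,[(np.round(x['centre']).tolist(),round(x['conf'],2)) for x in look_for(n,p)[:1]])
m=trace('beam',p)
c=p['pixels'][140:310,200:440];cv2.imwrite('pics/m2.png',cv2.resize(c,(800,567),interpolation=cv2.INTER_CUBIC))
```

```text
low t 18.3 tcp [ 667.  -131.   285.6] F [-2.72  1.43  0.37] w 32.6
open t 18.9 tcp [ 667.  -131.   285.5] F [0.04 0.35 0.63] w 45.7
up t 20.0 tcp [ 666.9 -131.   369.1] F [-0.65 -0.17 -0.82] w 62.0
-1.5184364492350666 [ 4.25902866e-01  4.06733379e-01  8.15675683e-01 -4.44089210e-16
  1.91918359e+00  3.73542988e-01]
1.6231562043547265 [ 4.25902866e-01  4.06733379e-01  8.15675683e-01 -4.44089210e-16
  1.91918359e+00 -2.76804967e+00]
magenta_box_hook [([647.0, -136.0, 186.0], 0.84)]
magenta_box [([649.0, -137.0, 184.0], 0.81)]
teal_box [([458.0, 44.0, 95.0], 0.85)]
```

View pics/m2.png

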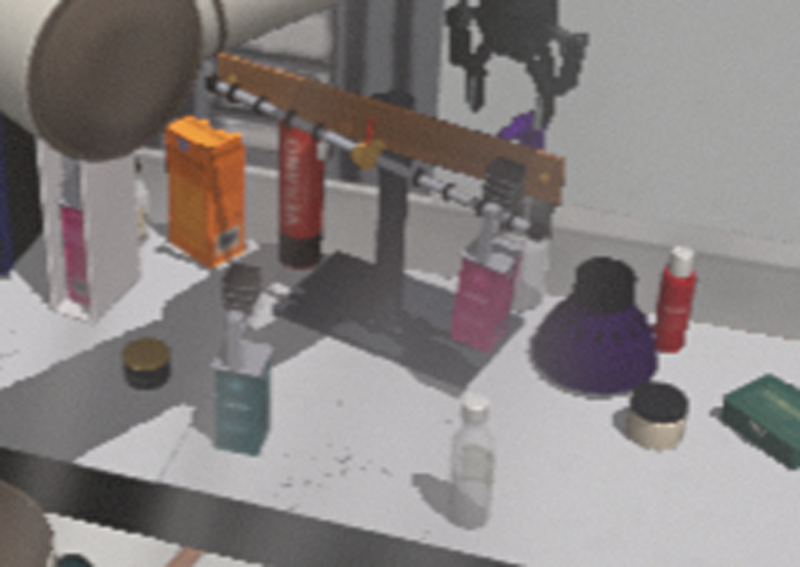

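Magenta hangs seated in the right outer notch (block at (503,180), bar tilted as expected). Now pink: take it across x, slide it out, set it down and regrasp across y.

Run:
```python
from h import *
b=rad(3);a=down(1.61)
move_gripper(85)
move_pose([560,150,420],down(.8));move_pose([590.7,352.6,330],a);print(state()['q'][5])
move_l([590.7,352.6,229],velocity=120);say('at')
move_gripper(20,40);say('grip')
move_l([590.7,352.6,236],velocity=50);say('lift')
e=np.array([590.7-150*np.cos(b),352.6-150*np.sin(b)])
m=np.array([590.7,352.6])*.5+e*.5
move_l([*m,236],velocity=80);say('mid');move_l([*e,236],velocity=100);say('out')
move_l([*e,226],velocity=50);say('down')
move_gripper(85);move_l([*e,300],velocity=150)
p=wrist();pickle.dump(p,open('pink2.pkl','wb'))
for n in ['pink_box','pink_box_grip']:print(n,[(np.round(x['centre']).tolist(),round(x['conf'],2)) for x in look_for(n,p)[:1]])
print(e);q=p['pixels'];cv2.imwrite('pics/p2.png',q)
```

```text
-2.753046968061377
at t 23.8 tcp [591.  352.6 230.1] F [0.14 0.34 1.13] w 85.2
grip t 24.3 tcp [590.9 352.6 229.4] F [ 0.99 -0.16  4.1 ] w 32.1
lift t 24.6 tcp [590.7 352.6 236.1] F [ 0.56 -0.26 -1.82] w 32.3
mid t 25.7 tcp [515.7 348.5 236.1] F [-0.4  -4.6  -0.35] w 32.2
out t 26.6 tcp [441.3 344.8 236. ] F [ 0.39 -0.9  -3.55] w 31.9
down t 26.9 tcp [441.  344.6 225.3] F [-0.5   0.47 -3.16] w 31.6
pink_box []
pink_box_grip [([444.0, 334.0, 213.0], 0.64)]
[440.90556979 344.74960656]
```

Run:
```python
from h import *
X,Y=440.9,344
a=down(rad(3))
move_pose([X,Y,300],a);move_l([X,Y,224],velocity=150);say('at')
move_gripper(20,40);say('grip');move_l([X,Y,300],velocity=150)
move_l([460,255,350],down(-.007),velocity=200);pause(.2);f0=fz(8);say('lift %.2f'%f0)
p=read_camera('scene');cv2.imwrite('pics/p3.png',cv2.resize(p['pixels'][120:310,170:440],(800,563),interpolation=cv2.INTER_CUBIC))
```

```text
at t 30.4 tcp [441.1 344.1 224.9] F [0.   0.52 0.19] w 85.0
grip t 30.9 tcp [441.1 344.  224.5] F [-0.68 -1.33  5.3 ] w 31.3
lift -3.06 t 32.6 tcp [459.8 255.5 349.6] F [ 0.17  0.08 -2.53] w 31.4
```

View pics/p3.png

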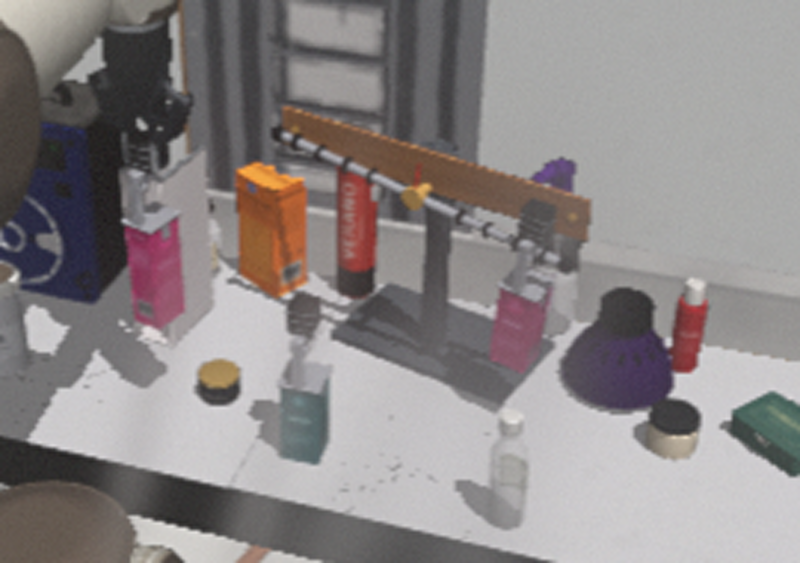

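Pink is held upright at (155,260); magenta still hangs. Hanging pink in the left outer notch.

Run:
```python
from h import *
q=down(-.007);x,y=668.5,178.8
move_l([590,y,350],q,velocity=180);move_l([x,y,350],q,velocity=90);pause(.2);f0=fz(8);say('over %.2f'%f0)
move_l([x,y,326],velocity=60);
z=lower(326,297,f0,2.95,step=4,v=40);say('low')
```

```text
over -3.06 t 35.0 tcp [668.4 178.9 350.2] F [-1.06  0.7  -3.19] w 31.6
[(322, 0.6), (318, 0.5), (314, 1.38), (310, 1.53), (306, 2.28), (302, 2.99)]
low t 37.3 tcp [668.5 178.8 301.4] F [5.46 1.86 0.14] w 31.6
```

Run:
```python
from h import *
x,y=669.5,178.8
move_l([x,y,296],velocity=15);pause(.3);say('low')
move_gripper(40);pause(.3);say('open');move_gripper(62)
move_l([x,y,385],velocity=130);say('up')
p=wrist();pickle.dump(p,open('after_pink.pkl','wb'))
s=read_camera('scene')
for n in ['pink_box','magenta_box','pink_box_grip','teal_box']:print(n,[(np.round(v['centre']).tolist(),round(v['conf'],2)) for v in look_for(n,s)[:1]])
# move over teal, look straight at its block
yaw=rad(16);q=down(yaw);M=np.array(p['mount'],float);T=rot(q)@M[:3,:3];c=np.array([471,53,216]);cam=c-280*T[:,2]
move_pose((cam-rot(q)@M[:3,3]).tolist(),q);pause(.1)
p=wrist();pickle.dump(p,open('teal2.pkl','wb'));say('teal')
cv2.imwrite('pics/f.png',np.hstack([cv2.resize(s['pixels'][130:250,200:390],(400,300),interpolation=cv2.INTER_CUBIC),cv2.resize(p['pixels'][120:300,160:400],(400,300),interpolation=cv2.INTER_CUBIC)]))
```

```text
low t 38.2 tcp [669.5 178.8 296.1] F [ 0.49 -0.87  0.39] w 31.7
open t 38.7 tcp [669.5 178.8 296. ] F [ 0.36  0.01 -0.32] w 40.1
up t 39.9 tcp [669.5 178.8 384. ] F [-0.7   0.08  0.07] w 61.9
pink_box [([652.0, 169.0, 182.0], 0.59)]
magenta_box [([454.0, 47.0, 97.0], 0.52)]
pink_box_grip [([692.0, 17.0, 195.0], 0.69)]
teal_box [([454.0, 43.0, 93.0], 0.88)]
teal t 41.3 tcp [464.1  50.6 358.6] F [ 0.36 -0.3  -0.58] w 61.8
```

View pics/f.png

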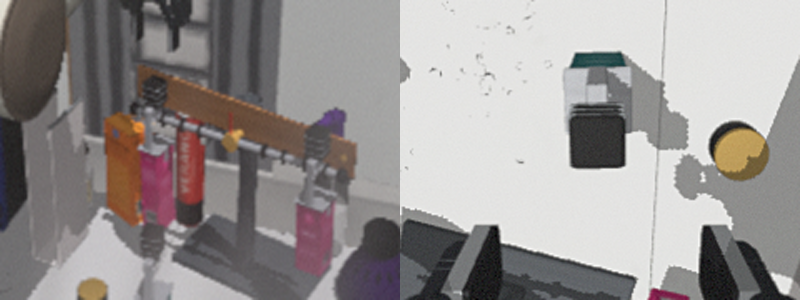

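Both pink (left) and magenta (right) hang. Teal's block is square to the tool at crop position (597,141). Taking teal to the right inner notch.

Run:
```python
from h import *
p=pickle.load(open('teal2.pkl','rb'));X,Y=onplane(p,[(278.0,204.4)],216)[0][:2];print(X,Y)
a=down(rad(16));q=down(-.007)
move_gripper(85,40);move_l([X,Y,270],velocity=200);move_l([X,Y,197],velocity=120);move_gripper(20,40);say('grip')
move_l([X,Y,336],velocity=180)
x,y=667.8,-55.6
move_l([590,y,336],q,velocity=150);move_l([x,y,335.5],q,velocity=90);pause(.2);f0=fz(8);say('over %.2f'%f0)
move_l([x,y,312],velocity=60);z=lower(312,304.5,f0,1.9,step=2,v=25);say('low')
```

```text
471.3522302079047 51.01226773366154
grip t 43.5 tcp [471.5  51.  197.4] F [-0.28 -0.32  5.15] w 31.6
over -2.07 t 47.0 tcp [667.6 -55.6 335.7] F [-0.44  1.06 -2.2 ] w 31.7
[(310, 0.58), (308, 1.35), (306, 1.59), (304.5, 2.98)]
low t 48.8 tcp [667.7 -55.6 304.5] F [-1.49 -1.57 -0.97] w 31.2
```

Run:
```python
from h import *
x,y=667.8,-55.6
move_gripper(42);pause(.3);say('open');move_gripper(52)
move_l([x,y,390],velocity=120);say('up');pause(.5)
s0=read_camera('scene');pause(1.5);s=read_camera('scene');d=read_camera('side')
print('motion',np.abs(s['pixels'][130:250,200:390].astype(int)-s0['pixels'][130:250,200:390]).mean())
for n in ['pink_box','magenta_box','teal_box']:print(n,[(np.round(v['centre']).tolist(),round(v['conf'],2)) for v in look_for(n,s)[:1]])
im=s['pixels'].copy()
for X in ([668,-130.5,265],[668,-55,265],[669,104.7,265],[669,179.7,265]):
    u=proj(s,[X])[0];cv2.drawMarker(im,tuple(int(round(t)) for t in u),(0,255,0),cv2.MARKER_CROSS,5,1)
cv2.imwrite('pics/end.png',np.vstack([cv2.resize(im[140:240,220:400],(720,400),interpolation=cv2.INTER_CUBIC),cv2.resize(d['pixels'][140:260,170:386],(720,200))]))
```

```text
open t 49.4 tcp [667.8 -55.5 304.5] F [0.28 0.24 0.8 ] w 41.9
up t 50.5 tcp [667.7 -55.6 389.1] F [ 0.65 -0.11  0.46] w 52.0
motion 1.779546783625731
pink_box [([651.0, 172.0, 191.0], 0.72)]
magenta_box [([645.0, -140.0, 203.0], 0.84)]
teal_box [([660.0, 26.0, 269.0], 0.63)]
```

View pics/end.png

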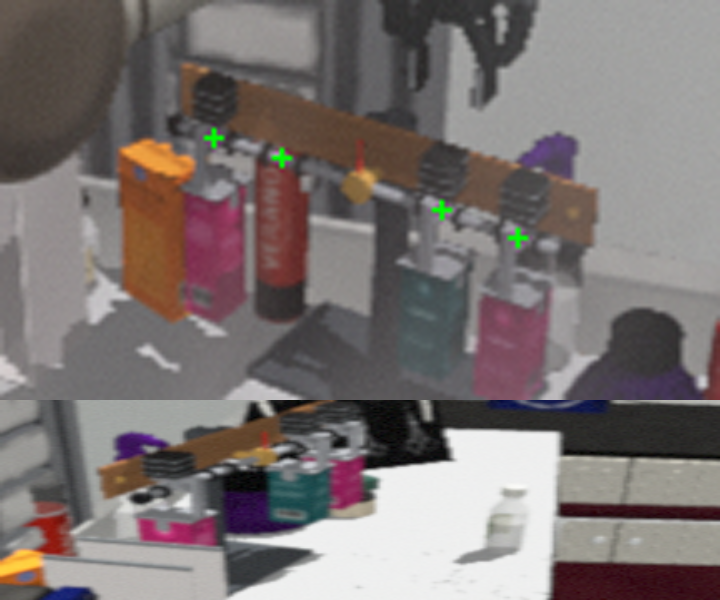

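All three boxes hang at the marked notch points and the bar lies level, parallel to the board. Handing in.

```bash
python3 -c "
from h import *
pause(1.5);print(hand_in())"
```

```text
the job is handed in; nothing more can be done
None
```

I handed the job in with pink in the left outer notch, magenta in the right outer and teal in the right inner; the last pictures show the bar level and all three boxes seated, but `hand_in` returned no verdict.

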